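# Square up the swinging fence of a bench jig

## Task

The aluminium jig's swinging fence has been left open: swing it inward (the upright pin is its handle), clearly past square, to or near its inner stop. Then pick up the loose steel square (the black bar is its grip), lay it flat on the jig's plate and press it into the corner until one leg lies flush on the fixed rail and the other flush on the fixed stop block, which pushes the fence back out to exactly square. Finish while still gripping the square and pressing it against both faces; do not let go, and leave the other things on the board where they are.

Things in the scene. Friction and masses are not known exactly. Their poses are not given: they have to be found in the camera images.
- jig: Aluminium squaring jig, fixed on the board. Plate 8 mm thick, x -85..+78, y -85..+75 mm from the origin, which is at board height. At yaw 0 its x axis points away from the robot, y to the left. On the plate: the fixed rail along the far (+x) edge; on the right (-y), next to the rail, the fixed stop block and, in line with it and nearer the robot, the swinging fence.
- rail: The fixed rail, 17 x 145 x 12 mm, on top of the jig's plate (8 to 20 mm above the board). Its working face looks to the jig's -x and lies at jig x = +55 mm, from jig y = -75 to +70 mm. The body's frame is the jig's, raised by 8 mm.
- stop: The fixed stop block, 33 x 22 x 12 mm, on the plate at the right end of the rail (8 to 20 mm above the board). Its working face looks to the jig's +y and lies at jig y = -50 mm, from jig x = +22 to +55 mm. The body's frame is the jig's, raised by 8 mm.
- corner (a point): The inner corner where the faces of rail and stop meet, at the height of the plate's top: jig (55, -50, 8) mm.
- fence (a joint): Angle of the swinging fence, rad. 0: square to the rail, inner face in line with the stop's. Positive: open, free end (robot side) swung out to the jig's -y. Negative: swung in over the plate. Range -0.2 (inner stop) to 0.6, starts 0.15 to 0.4. Stays where left; friction 0.12 N m (1.5 N at the pin). Fence 14 mm wide, 97 long, 9 to 23 mm above the board.
- fence_pin (a point): The upright round dark pin, 12 mm in diameter, on the fence's free end, 80 mm from the pivot axis. It stands 23 to 63 mm above the board; this point lies on its axis, 43 mm above the board.
- pivot (a point): A point on the fence's pivot axis, 43 mm above the board, at jig (12, -57, 43) mm. The pin moves in a circle of 80 mm radius about it; at joint value a the pin lies from here in direction (-cos a, -sin a) in the jig's x, y.
- square: Loose steel L-square, about 0.35 kg. Origin: underside, below its grip. Legs 20 mm wide, 12 thick: short leg y -26..+64 mm, outer face at x = +26, goes on the rail; long leg x -84..+26 mm, outer face at y = -26, goes on stop and fence. Home: axes parallel to the jig's, origin at jig (29, -24, 8) mm. Upright grip bar 16 (x) x 36 (y) mm, 12 to 54 mm above the underside.
- grip (a point): Middle of the square's black grip bar, 40 mm above the underside: the place to grip, across the bar's 16 mm (jaws closing along the square's x).
- heel (a point): The outer corner (heel) of the square at its underside: square (26, -26, 0) mm. Fully home it lies at corner.
- slide_gauge: Brass slide gauge, 125 mm long, 39 wide, 9 high, lying in front of the jig. A bystander, to be left alone; origin under its middle.
- wax_block: Carving wax block, 38 x 52 x 26 mm, on the right, beyond the square. A bystander, to be left alone; origin under its middle.
- tweezers: Steel tweezers, 124 mm long, lying near the front edge, left of the middle. A bystander, to be left alone; origin under its middle.
- loupe: Small folding loupe, 22 x 33 x 12 mm, near the front edge on the left. A bystander, to be left alone; origin under its middle.
- ring_box: Closed ring box, 61 x 52 x 41 mm, on the left. A bystander, to be left alone; origin under its middle.
- touchstone: Flat dark stone, 18 x 45 x 9 mm, in front of the jig. A bystander, to be left alone; origin under its middle.

How it is judged (in metres and radians):
On the way, in this order (a step that is already met when the one before it is completed fails the run):
1. the fence is swung inward, past square by at least 0.08 rad (value of joint fence below -0.08 rad), for 0.2 s.
2. the square is lifted clear of the board (height (world z) of square above 0.012 m and contact force between square and the fingers above 1 N), for 0.2 s.
At the end, for the whole second after the job is handed in: Square still gripped (over 1 N), at rest, pressed on rail and stop (over 0.5 N each): heel within 4 mm of the corner in plan and -2..+3 mm of the plate in height, tilt under 0.03 rad, parallel to the jig within 0.03 rad; the fence is square within 0.035 rad (contact force between square and rail above 0.5 N and contact force between square and stop above 0.5 N and horizontal distance between heel and corner below 0.004 m and angle between the x axis of square and the x axis of jig, either way round below 0.03 rad and z of heel in the frame of jig between 0.006 and 0.011 m and angle between square's own z axis and vertical below 0.03 rad and value of joint fence between -0.035 and 0.035 rad and contact force between square and the fingers above 1 N and linear speed of square below 0.02 m/s); the arm keeps its last pose, push and grip.
It fails at once if a bystander is moved by more than 20 mm (distance of any of slide_gauge, wax_block, tweezers, loupe, ring_box, touchstone from where it was at the start of the episode above 0.02 m).
It also fails if it takes over 64 s, if anything falls off the work surface, if the arm or the gripper's body presses on something with over 40 N, if the wrist force passes 120 N, or if a joint passes its speed limit or range.

## Robot

A 7-joint arm with a two-finger parallel gripper is mounted at the origin on a cart in front of the work surface, level with it; the furniture and walls round the work are solid. World frame = base frame: x ahead of the robot, y to its left, z up, the work surface at z = 0. Lengths are in mm, angles in degrees, forces in N, time in s.
With the tool pointing down it reaches from about 400 to 850 mm from the base axis. Payload 4.5 kg.
Tool frame: the origin (TCP) lies on the centre line of the jaws, within the pads' length; the fingertips stand 19 mm ahead of it and the grasp point (between the pads) is the TCP; z points along the fingers, y is the line along which they close (so a half turn about z gives the same grasp; the last joint's range is limited). The gripper opens to 85 mm and grips with 20 to 120 N. Pads are 22 mm wide; open, the fingers measure 114 mm over their backs; the gripper's body (76 mm by 85 mm) begins 54 mm behind the grasp point. The pads swing forward as they close: fully open they stand 13 mm farther back than shut.
Start: joints at [66.222, 39.483, -11.15, 89.685, 9.013, 51.709, -12.324], TCP at [271.21, -563.117, 218.817] pointing down, gripper open.
Joint ranges: [-172.22, 172.22], [-26.19, 119.32], [-84.43, 86.54], [7.71, 146.69], [-57.33, 237.33], [2.42, 119.75], [-152.13, 152.13]. Speed limits (degrees/s): [147.25, 147.25, 180, 180, 180, 180, 180].

## Interface

Orientations are given as [roll, pitch, yaw] about the fixed x, y, z axes, in that order (R = Rz(yaw) Ry(pitch) Rx(roll)).
In Python, from station import arm, eyes, ticket gives the robot as it stands.
- The arm moves only by the tool drive_tool, never from a script. Its argument "rows" is a list that holds one entry, the list of rows, each a list of 7 numbers: the opening, from -1 (shut) to 1 (fully open), so that 0 is half open, then the shift along the tool's x, y, z each as a share of 500 mm, from -1 to 1, then the turn, a rotation vector about the tool's x, y, z each as a share of pi rad, from -1 to 1. A call has 1 to 8 rows; each row is the pose to reach, as a shift and turn from the pose commanded when the call began, along the tool's axes at that moment, turning the shorter way round; what a row does not reach only later rows make up. A row lasts 1/10 s, in which the tool goes at most 50 mm and 8.59 degrees, less where a joint would pass 70% of its speed; a pose out of reach is approached as far as the arm can. A call with a number of a shift or a turn outside -1 to 1 is refused whole. A call with a gripper value outside its range is refused whole. The fingers move at their own pace and stop on an object; "newtons" is the grip in N (left out, the last holds). Time passes only in rows, so rows that repeat a pose let the fingers close. It gives the time, the measured TCP pose, the force, the opening and the grip force at its end, in the units of the state.
- arm.sense(): the state, without advancing time (a new reading comes with each control period).
- eyes.snapshot(name): name is "side" or "top"; returns a dict with "frame" (400x640x3 uint8, blue, green, red), "fov_y" (degrees; the focal length in pixels is half the picture's height over the tangent of half this angle, whatever the lens; pixels are square), "cx", "cy" (the principal point, pixels), "k1" (the pictures are not rectified: a ray, as slopes to the right and down, at radius r is drawn at 1 + k1 r^2 times it, then the intrinsics apply), "xyz" and "orientation" of the camera in the world. Camera axes: x right, y down, z forward; pixel columns grow to the right and rows downward; lengths in mm; the calibration is good to about 2 mm. A picture is of the moment at which its call begins. There is no depth.
- ticket.close_job(): hands the job in; it is judged then, once.
The state is a dict: "time_s": time; "qpos": joint angles; "qd": joint speeds; "joint_torque": joint torques, N m; "tcp_pos": TCP position; "ee_rot": TCP orientation; "wrist_force": force on the tool from outside, world axes, zero at the start; "moment": the same for the moment, N m; "width": finger opening in mm; "grasp_force": force on a finger pad.
Only numpy, scipy, OpenCV 4.12 (cv2) and the standard library are available. Lean on these libraries where they do the work, as an engineer would, in place of code of your own. Each camera call takes 0.05 s, during which the arm holds its last target. There are 200 camera calls.

## Working session

There is one attempt and no reset: what is moved stays moved. The work goes in short steps, Python scripts to look and compute and a tool call to move; the robot and the scene stay as the last step left them, time stands still between calls to the robot, and variables do not carry over. Pictures are saved under pics/ and viewed, at most 10 in all, crops included, and the job is handed in when it is done.

Besides the shell and the picture viewer there is one more tool, called after ">>>" by a JSON object that holds its "name" and its "arguments", one argument or row to a line. drive_tool: Moves the arm, as the interface text tells. Shift numbers are shares of 500 mm and turn numbers shares of pi rad, none past 1 either way. Its arguments: {"type":"object","properties":{"rows":{"type":"array","items":{"type":"array","items":{"type":"array","items":{"type":"number"}}}},"newtons":{"type":"number"}},"required":["rows"]}

```bash
mkdir -p pics; ls; python3 - <<'E'
from station import arm, eyes
import cv2
print(arm.sense())
for n in("top","side"):
    s=eyes.snapshot(n); cv2.imwrite(f"pics/{n}0.png",s["frame"]); s.pop("frame"); print(n,s)
E
```

```text
pics
{'time_s': 0.0, 'qpos': array([ 66.22122496,  39.53523833, -11.14319613,  89.74630801,
         9.0118226 ,  51.70808836, -12.32433447]), 'qd': array([-0.05179547, -0.02512983,  0.01968991, -0.02778585,  0.12411101,
        0.04291211,  0.0244154 ]), 'joint_torque': array([-1.12968751e-04, -5.39602554e+01, -1.26641996e+00, -1.58539259e+01,
        9.07991751e-03,  9.56099509e-03,  4.65534384e-07]), 'tcp_pos': array([ 270.83414315, -562.51320273,  217.95427343]), 'ee_rot': array([-1.79892349e+02,  7.91444532e-03,  2.57186167e+01]), 'wrist_force': array([ 0.42011896, -0.40518388, -0.36355777]), 'moment': array([ 0.03552136, -0.03014264, -0.01175763]), 'grasp_force': 0.0, 'width': 85.12682682752136}
top {'fov_y': 50.487480415715204, 'cx': 317.6807800992735, 'cy': 201.4533545594215, 'k1': -0.11149309526277003, 'xyz': array([ 309.80774331,  -23.31355789, 1111.74543217]), 'orientation': array([-169.13086556,    0.43128019,  -89.8605593 ])}
side {'fov_y': 45.21706744869461, 'cx': 324.4537644323711, 'cy': 200.86557911388033, 'k1': -0.032182993591904005, 'xyz': array([-10.55622023, 761.6430069 , 825.79005326]), 'orientation': array([-130.26224363,    1.35002427, -147.05689849])}
```

View pics/top0.png

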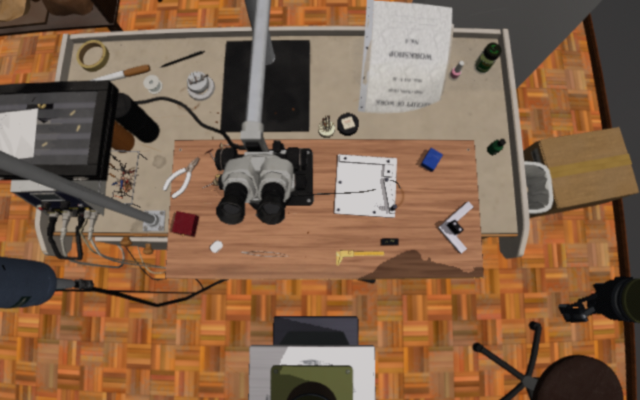

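View pics/side0.png

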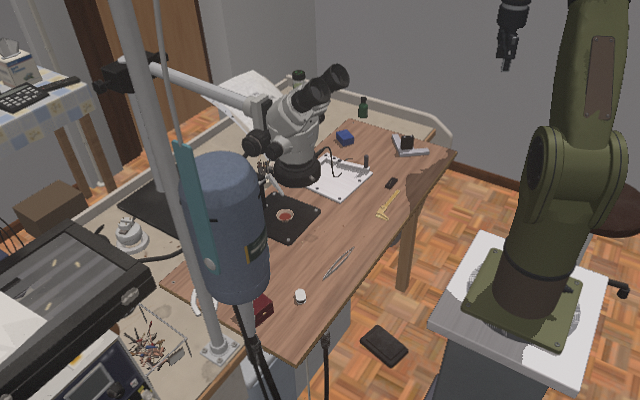

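The top view shows the jig around (365,185), the square around (455,227), and a thin dark curved thing over the jig. I'll zoom in on both views.

```bash
python3 - <<'E'
import cv2, numpy as np
a=cv2.imread("pics/top0.png")[140:270,325:485]; b=cv2.imread("pics/side0.png")[115:225,300:460]
a=cv2.resize(a,None,fx=5,fy=5,interpolation=cv2.INTER_CUBIC)[:600]; b=cv2.resize(b,None,fx=5,fy=5,interpolation=cv2.INTER_CUBIC)
cv2.imwrite("pics/topc.png",a[:600]);cv2.imwrite("pics/sidec.png",b)
E
```

```text
(no output)
```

View pics/topc.png

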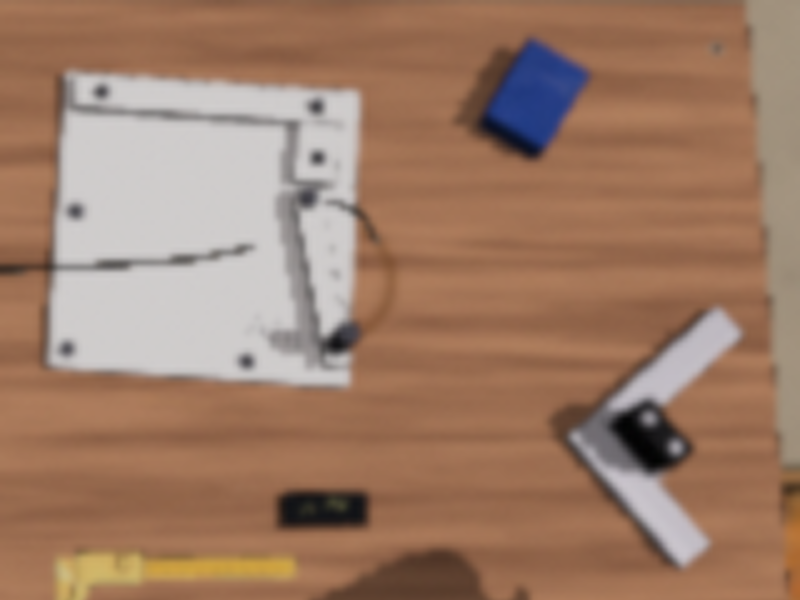

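View pics/sidec.png

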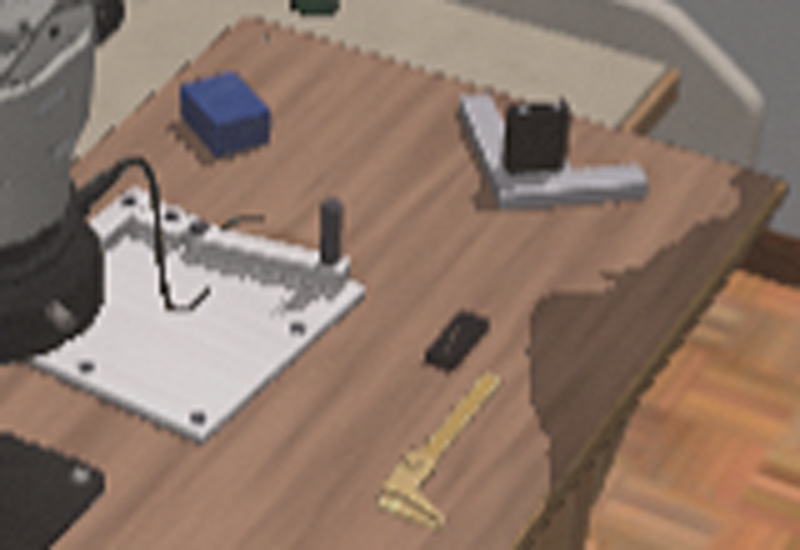

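Top crop: the plate's corners are at about (65,73), (360,92), (349,386) and (47,367). The fence is open with its pin at about (342,335), and a wire ends over the plate at (255,245). The square's heel is at about (573,437), with the long leg going up-right, and the grip's top dots are at (650,417) and (677,447). The side view agrees. Next I'll compute poses.

```bash
cat > h.py <<'E'
import cv2, numpy as np
from scipy.spatial.transform import Rotation as R
def ray(s,px):
    f=200/np.tan(np.radians(s["fov_y"]/2)); K=np.array([[f,0,s["cx"]],[0,f,s["cy"]],[0,0,1]])
    u=cv2.undistortPoints(np.float64(px).reshape(-1,1,2),K,np.array([s["k1"],0,0,0]))[:,0]
    return np.c_[u,np.ones(len(u))]@R.from_euler("xyz",s["orientation"],degrees=True).as_matrix().T
def onz(s,px,z):
    d=ray(s,px); c=np.array(s["xyz"]); return (c+d*((z-c[2])/d[:,2])[:,None])[:,:2]
def tri(s1,p1,s2,p2):
    d1,d2=ray(s1,[p1])[0],ray(s2,[p2])[0]; c1,c2=np.array(s1["xyz"]),np.array(s2["xyz"])
    t=np.linalg.lstsq(np.c_[d1,-d2],c2-c1,rcond=None)[0]; a,b=c1+t[0]*d1,c2+t[1]*d2
    return (a+b)/2,np.linalg.norm(a-b)
T=lambda p:(np.array(p,float)+.5)/5-.5+[325,140]
S=lambda p:(np.array(p,float)+.5)/5-.5+[300,115]
def outline(s,box,z,lo):
    x0,y0,x1,y1=box; h=cv2.cvtColor(s["frame"],cv2.COLOR_BGR2HSV)[y0:y1,x0:x1]
    h=cv2.resize(h,None,fx=4,fy=4,interpolation=cv2.INTER_LINEAR)
    m=((h[...,1]<60)&(h[...,2]>lo)).astype(np.uint8)
    m=cv2.morphologyEx(m,cv2.MORPH_OPEN,np.ones((5,5)))
    c=max(cv2.findContours(m,0,cv2.CHAIN_APPROX_NONE)[0],key=cv2.contourArea)[:,0]
    return onz(s,(c+.5)/4-.5+[x0,y0],z)
E
python3 - <<'E'
from h import *
from station import eyes
t=eyes.snapshot("top"); s=eyes.snapshot("side")
np.set_printoptions(precision=1,suppress=True)
o=outline(t,(325,145,402,222),8,120).astype(np.float32)
print("plate rect",cv2.minAreaRect(o)); print(cv2.boxPoints(cv2.minAreaRect(o)))
print("plate hand",onz(t,T([[65,73],[360,92],[349,386],[47,367]]),8))
q=outline(t,(430,195,480,260),12,120).astype(np.float32)
hull=cv2.convexHull(q); print("sq",cv2.approxPolyDP(hull,5,True)[:,0])
print("grip dots",onz(t,T([[650,417],[677,447]]),54), "mid",onz(t,T([[663.5,432]]),54))
print("grip tri top",tri(t,T([655,428]),s,S([537,104])))
print("pin top",tri(t,T([345,331]),s,S([330,204])), onz(t,T([[345,331]]),63))
print("pivot screw",onz(t,T([[308,199]]),23))
print("wire end",tri(t,T([255,245]),s,S([210,290])))
for p in ([5,269],[60,267],[120,265],[180,259]): print("wire z8",onz(t,T([p]),8),"z100",onz(t,T([p]),100))
for n,p,c in (("arch",[140,160],0),("low",[165,305],0)):
    print(n,[ (z,onz(s,S([p]),z)) for z in (10,60,110)])
print("scope right top",onz(t,[[297,180],[280,218],[312,200]],200),)
E
```

```text
plate rect ((566.4899291992188, -142.18453979492188), (162.205322265625, 164.67779541015625), 85.94269561767578)
[[ 478.6 -217.3]
 [ 642.9 -228.9]
 [ 654.4  -67.1]
 [ 490.1  -55.5]]
plate hand [[ 652.2  -68.2]
 [ 642.  -228.3]
 [ 480.7 -217. ]
 [ 490.8  -57.6]]
sq [[ 455.2 -333.5]
 [ 385.3 -386.1]
 [ 394.9 -403.4]
 [ 432.5 -379.9]]
grip dots [[ 457.5 -362.7]
 [ 442.1 -375.8]] mid [[ 449.8 -369.2]]
grip tri top (array([ 451.4, -363.2,   59.2]), np.float64(0.5563243330929944))
pin top (array([ 501.1, -205.5,   64.2]), np.float64(2.316536602638754)) [[ 500.2 -206.2]]
pivot screw [[ 578.4 -195.7]]
wire end (array([ 557.3, -169. ,    6.7]), np.float64(0.5031042253203573))
wire z8 [[543.6 -35.5]] z100 [[524.1 -34.5]]
wire z8 [[544.7 -64.8]] z100 [[525.1 -61.3]]
wire z8 [[545.8 -96.7]] z100 [[526.1 -90.6]]
wire z8 [[ 549.1 -128.7]] z100 [[ 529.2 -119.9]]
arch [(10, array([[ 659.9, -255.3]])), (60, array([[ 618.8, -192.9]])), (110, array([[ 577.7, -130.6]]))]
low [(10, array([[ 569.6, -140.3]])), (60, array([[534., -85.]])), (110, array([[498.5, -29.7]]))]
scope right top [[533.1  29.8]
 [448.1  65.9]
 [488.1  -3.6]]
```

```bash
cat >> h.py <<'E'
J=np.array([570.3,-137.5]); JY=-4.06
def jig(x,y): return J+R.from_euler("z",JY,degrees=True).as_matrix()[:2,:2]@[x,y]
def mv(p0,y0,p1,y1):
    M=R.from_euler("xyz",[180,0,y0],degrees=True).as_matrix(); d=M.T@(np.array(p1)-p0)/500
    print(np.round(d,4),"turn z",round(-((y1-y0+180)%360-180)/180,4), "target",np.round(p1,1),y1)
E
python3 - <<'E'
from h import *
from station import eyes
t=eyes.snapshot("top")
print(onz(t,T([[573,437],[718,308],[743,335],[683,567],[710,543]]),12))
a=jig(-66,-106); mv([271.21,-563.12,218.82],25.72,[*a,100],86)
E
```

```text
[[ 452.87001795 -334.23292686]
 [ 522.04294683 -416.67728705]
 [ 507.38606309 -429.43822774]
 [ 384.27283876 -389.6145217 ]
 [ 396.70441611 -404.7667818 ]]
[ 0.6885 -0.3889  0.2376] turn z -0.3349 target [ 497.  -238.6  100. ] 86
```

>>> {"name": "drive_tool", "arguments": {
  "rows": [
    [[-1,0.6886,-0.389,0.2376,0,0,-0.335],[-1,0.6886,-0.389,0.2376,0,0,-0.335],[-1,0.6886,-0.389,0.2376,0,0,-0.335],[-1,0.6886,-0.389,0.2376,0,0,-0.335],[-1,0.6886,-0.389,0.2376,0,0,-0.335],[-1,0.6886,-0.389,0.2376,0,0,-0.335],[-1,0.6886,-0.389,0.2376,0,0,-0.335],[-1,0.6886,-0.389,0.2376,0,0,-0.335]]
  ],
  "newtons": 60
}}

```text
time_s: 1.05
tcp_pos: [490.8, -247.3, 103.1]
ee_rot: [180.0, -0.0, 86.2]
wrist_force: [1.8, -0.6, 0.1]
width: 0.2
grasp_force: 0.0
```

>>> {"name": "drive_tool", "arguments": {
  "rows": [
    [[-1,0.018,0.011,0.108,0,0,0],[-1,0.018,0.011,0.108,0,0,0],[-1,0.018,0.011,0.108,0,0,0],[-1,0.034,0.011,0.108,0,0,0],[-1,0.05,0.011,0.108,0,0,0],[-1,0.066,0.011,0.108,0,0,0],[-1,0.078,0.011,0.108,0,0,0],[-1,0.078,0.011,0.108,0,0,0]]
  ]
}}

```text
time_s: 1.85
tcp_pos: [498.9, -208.5, 50.5]
ee_rot: [179.9, -0.0, 86.1]
wrist_force: [-0.4, 1.8, 4.6]
width: -0.1
grasp_force: 2.5
```

>>> {"name": "drive_tool", "arguments": {
  "rows": [
    [[-1,0.012,0,0,0,0,0],[-1,0.024,0,0,0,0,0],[-1,0.032,0,0,0,0,0],[-1,0.032,0,0,0,0,0],[-1,0.032,0,0,0,0,0]]
  ]
}}

```text
time_s: 2.35
tcp_pos: [498.5, -194.7, 50.5]
ee_rot: [-179.9, 0.1, 86.0]
wrist_force: [-2.6, -0.1, 8.6]
width: 0.1
grasp_force: 4.3
```

```bash
python3 - <<'E'
from station import arm, eyes
import cv2
print(arm.sense()["tcp_pos"],arm.sense()["wrist_force"])
a=eyes.snapshot("top")["frame"][150:230,325:435];b=eyes.snapshot("side")["frame"][90:190,300:420]
f=lambda i:cv2.resize(i,(400,400*i.shape[0]//i.shape[1]),interpolation=cv2.INTER_CUBIC)
a,b=f(a),f(b);h=min(len(a),len(b)); cv2.imwrite("pics/c1.png",cv2.hconcat([a[:h],b[-h:]]))
E
```

```text
[ 498.51169094 -194.71519389   50.48596467] [-2.55561801 -0.11012996  8.59060791]
```

View pics/c1.png

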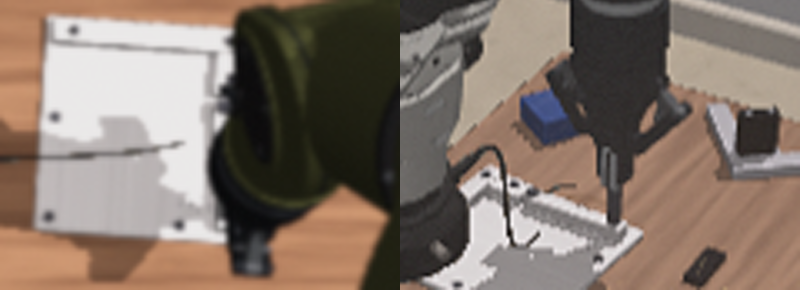

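Side view: the pin at about (612,195) in the crop is in front of or just below the shut fingers. I'll check by measuring the pin's pixels against predictions.

```bash
cat >> h.py <<'E'
def proj(s,P):
    f=200/np.tan(np.radians(s["fov_y"]/2)); M=R.from_euler("xyz",s["orientation"],degrees=True).as_matrix()
    c=(np.atleast_2d(P)-s["xyz"])@M; u=c[:,:2]/c[:,2:]; u=u*(1+s["k1"]*(u**2).sum(1,keepdims=True))
    return u*f+[s["cx"],s["cy"]]
def pin(a,z): return [*jig(12-80*np.cos(a),-57-80*np.sin(a)),z]
E
python3 - <<'E'
from h import *
from station import eyes
s=eyes.snapshot("side")
for a in (0.2,0,-.1,-.2): print(a,proj(s,[pin(a,63),pin(a,23)]).round(1).tolist())
print("tips",proj(s,[[498.5,-194.7,31]]).round(1), "scale x400/120")
i=s["frame"][120:175,465-120:505-120] if 0 else s["frame"][115:175,345:405]
cv2.imwrite("pics/c2.png",cv2.resize(i,None,fx=9,fy=9,interpolation=cv2.INTER_CUBIC))
E
```

```text
0.2 [[366.7, 156.0], [366.2, 167.8]]
0 [[364.0, 159.0], [363.6, 170.7]]
-0.1 [[362.3, 160.3], [361.9, 172.1]]
-0.2 [[360.3, 161.6], [359.9, 173.3]]
tips [[364.5 167.5]] scale x400/120
```

View pics/c2.png

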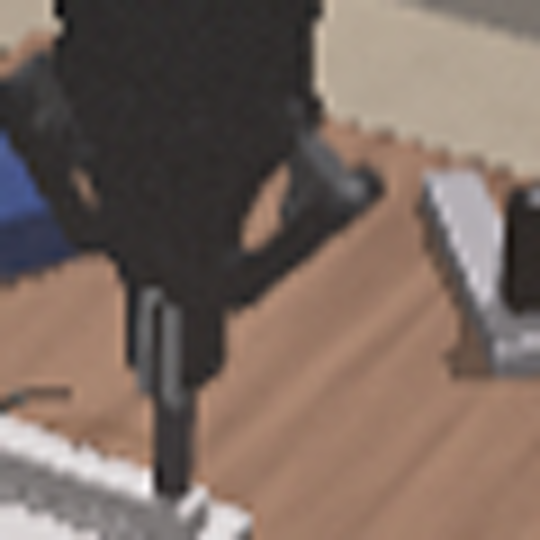

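Pin base is at row 170, near the angle 0 prediction, and the fingers seem to end at the pin's top. I'll lift straight up and look at the fingertips against the pin.

>>> {"name": "drive_tool", "arguments": {
  "rows": [
    [[-1,0,0,-0.08,0,0,0],[-1,0,0,-0.12,0,0,0],[-1,0,0,-0.12,0,0,0],[-1,0,0,-0.12,0,0,0]]
  ]
}}

```text
time_s: 2.9
tcp_pos: [499.1, -194.6, 109.7]
ee_rot: [180.0, 0.0, 86.0]
wrist_force: [-0.4, 0.1, 0.3]
width: 0.2
grasp_force: 0.0
```

```bash
python3 - <<'E'
from h import *
from station import arm,eyes
s=eyes.snapshot("side"); q=arm.sense(); p=q["tcp_pos"]; print(p,q["wrist_force"])
for k in (19,0,-54): print(k,proj(s,[[p[0],p[1],p[2]-k]]).round(1))
i=s["frame"][95:180,330:400]
cv2.imwrite("pics/c3.png",cv2.resize(i,None,fx=7,fy=7,interpolation=cv2.INTER_CUBIC))
E
```

```text
[ 498.60713516 -194.3914609   109.09468579] [-0.27311768  0.4600793  -0.64287655]
19 [[365.1 149.9]]
0 [[365.3 144. ]]
-54 [[366.  126.6]]
```

View pics/c3.png

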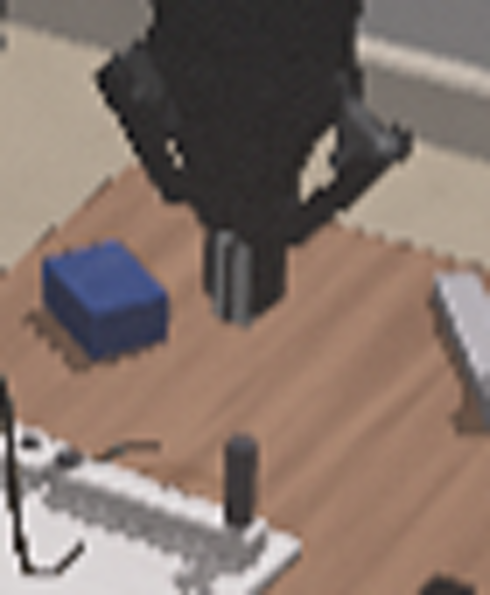

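The fingertips show at row 141, but 150 is predicted for tips 19 mm ahead of the TCP. So the tips are really about 30 mm higher than the reading suggests, and they rode on the pin's top. I'll touch the board beside the jig to calibrate tip height.

>>> {"name": "drive_tool", "arguments": {
  "rows": [
    [[-1,-0.096,0,0,0,0,0],[-1,-0.096,0,0.04,0,0,0],[-1,-0.096,0,0.1,0,0,0],[-1,-0.096,0,0.14,0,0,0],[-1,-0.096,0,0.16,0,0,0],[-1,-0.096,0,0.16,0,0,0]]
  ]
}}

```text
time_s: 3.55
tcp_pos: [494.5, -241.3, 27.8]
ee_rot: [-179.8, -0.1, 86.0]
wrist_force: [-0.1, 0.6, 0.1]
width: 0.1
grasp_force: 0.0
```

>>> {"name": "drive_tool", "arguments": {
  "rows": [
    [[-1,0,0,0.014,0,0,0],[-1,0,0,0.022,0,0,0],[-1,0,0,0.028,0,0,0],[-1,0,0,0.028,0,0,0]]
  ]
}}

```text
time_s: 3.95
tcp_pos: [496.0, -242.1, 15.8]
ee_rot: [180.0, 0.0, 86.0]
wrist_force: [-0.3, 0.1, 0.8]
width: 0.0
grasp_force: 0.0
```

>>> {"name": "drive_tool", "arguments": {
  "rows": [
    [[-1,0,0,0.016,0,0,0],[-1,0,0,0.032,0,0,0],[-1,0,0,0.04,0,0,0],[-1,0,0,0.04,0,0,0]]
  ]
}}

```text
time_s: 4.35
tcp_pos: [495.4, -241.8, -5.1]
ee_rot: [-179.9, -0.0, 86.0]
wrist_force: [-0.6, 0.8, -0.3]
width: -0.5
grasp_force: 0.0
```

>>> {"name": "drive_tool", "arguments": {
  "rows": [
    [[-1,0,0,0.006,0,0,0],[-1,0,0,0.012,0,0,0],[-1,0,0,0.012,0,0,0]]
  ]
}}

```text
time_s: 4.65
tcp_pos: [495.8, -242.0, -10.6]
ee_rot: [-180.0, -0.0, 86.0]
wrist_force: [0.4, 0.2, 0.3]
width: -0.2
grasp_force: 0.0
```

>>> {"name": "drive_tool", "arguments": {
  "rows": [
    [[-1,0,0,0.004,0,0,0],[-1,0,0,0.006,0,0,0],[-1,0,0,0.006,0,0,0]]
  ]
}}

```text
time_s: 4.95
tcp_pos: [496.1, -242.1, -12.4]
ee_rot: [180.0, 0.0, 86.0]
wrist_force: [-1.3, 0.5, 7.9]
width: 0.1
grasp_force: 4.0
```

>>> {"name": "drive_tool", "arguments": {
  "rows": [
    [[-1,0,0,-0.088,0,0,0],[-1,0.0,0,-0.088,0,0,0],[-1,0.03,0,-0.088,0,0,0],[-1,0.05,0,-0.088,0,0,0],[-1,0.065,0,-0.088,0,0,0],[-1,0.08,0,-0.088,0,0,0],[-1,0.09,0,-0.088,0,0,0],[-1,0.09,0,-0.088,0,0,0]]
  ]
}}

```text
time_s: 5.75
tcp_pos: [499.1, -196.1, 30.6]
ee_rot: [-180.0, -0.0, 86.1]
wrist_force: [0.0, 0.4, -0.6]
width: 0.1
grasp_force: 0.0
```

>>> {"name": "drive_tool", "arguments": {
  "rows": [
    [[-1,0.006,0,0,0,0,0],[-1,0.012,0,0,0,0,0],[-1,0.014,0,0,0,0,0],[-1,0.014,0,0,0,0,0]]
  ]
}}

```text
time_s: 6.15
tcp_pos: [499.8, -191.6, 30.7]
ee_rot: [180.0, 0.1, 85.9]
wrist_force: [1.7, -5.0, -2.8]
width: -0.0
grasp_force: 2.3
```

```bash
python3 - <<'E'
from h import *
from station import arm,eyes
s=eyes.snapshot("side"); q=arm.sense(); print(q["tcp_pos"],q["wrist_force"])
i=s["frame"][110:180,330:400]
cv2.imwrite("pics/c4.png",cv2.resize(i,None,fx=8,fy=8,interpolation=cv2.INTER_CUBIC))
E
```

```text
[ 499.85615672 -191.58189194   30.68884989] [ 2.17821353 -4.98887641 -3.13780033]
```

View pics/c4.png

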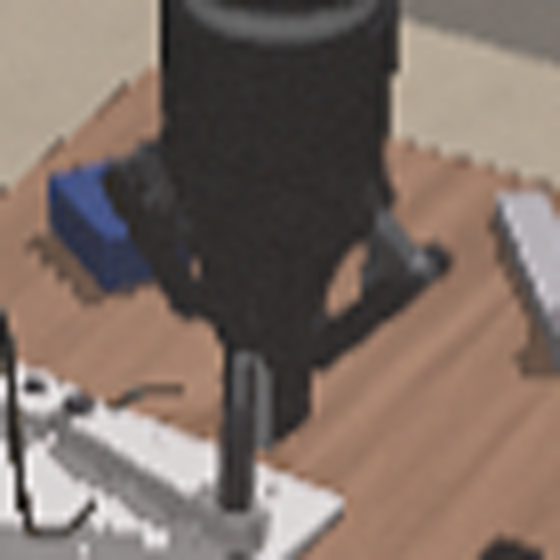

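The pin's base is now at (359.8,173.1), matching the prediction for -0.2 rad, so the fence is at its inner stop. I'll back off, rise, and check the joints.

>>> {"name": "drive_tool", "arguments": {
  "rows": [
    [[-1,-0.04,0,0,0,0,0],[-1,-0.1,0,0,0,0,0],[0,-0.1,0,-0.08,0,0,0],[1,-0.1,0,-0.18,0,0,0],[1,-0.1,0,-0.2,0,0,0],[1,-0.1,0,-0.2,0,0,0]]
  ]
}}

```text
time_s: 6.8
tcp_pos: [497.5, -239.5, 132.7]
ee_rot: [179.7, 0.0, 86.1]
wrist_force: [-0.8, -0.5, 0.3]
width: 57.8
grasp_force: 0.0
```

```bash
python3 - <<'E'
from h import *
from station import arm,eyes
q=arm.sense(); print(q["qpos"].round(1),q["tcp_pos"].round(1),q["ee_rot"].round(1))
p=q["tcp_pos"]; mv(p,86,[449.6,-370,100],129.6); mv(p,86,[449.6,-370,100],39.6)
E
```

```text
[ 34.2  42.1 -22.3 106.9  25.8  35.7  -8. ] [ 497.5 -239.5  132.7] [179.7   0.   86.1]
[-0.267  -0.0774  0.0654] turn z -0.2422 target [ 449.6 -370.   100. ] 129.6
[-0.267  -0.0774  0.0654] turn z 0.2578 target [ 449.6 -370.   100. ] 39.6
```

>>> {"name": "drive_tool", "arguments": {
  "rows": [
    [[1,-0.267,-0.077,0.065,0,0,-0.242],[1,-0.267,-0.077,0.065,0,0,-0.242],[1,-0.267,-0.077,0.065,0,0,-0.242],[1,-0.267,-0.077,0.065,0,0,-0.242],[1,-0.267,-0.077,0.065,0,0,-0.242],[1,-0.267,-0.077,0.065,0,0,-0.242],[1,-0.267,-0.077,0.065,0,0,-0.242],[1,-0.267,-0.077,0.065,0,0,-0.242]]
  ]
}}

```text
time_s: 7.6
tcp_pos: [448.4, -369.6, 97.7]
ee_rot: [-180.0, -0.1, 129.5]
wrist_force: [1.0, -0.4, 0.5]
width: 85.7
grasp_force: 0.0
```

```bash
python3 - <<'E'
from h import *
from station import arm,eyes
q=arm.sense(); print(q["qpos"].round(1),q["tcp_pos"].round(1),q["ee_rot"].round(1),q["width"])
p=q["tcp_pos"]; mv(p,129.6,[449.6,-370,5],129.6)
s=eyes.snapshot("side"); cv2.imwrite("pics/c5.png",cv2.resize(s["frame"][85:165,350:450],None,fx=7,fy=7,interpolation=cv2.INTER_CUBIC))
E
```

```text
[ 54.3  49.3 -34.3 102.5  40.3  41.3  37.3] [ 448.4 -369.6   97.7] [-1.800e+02 -1.000e-01  1.295e+02] 85.67021875946473
[-0.0021  0.0014  0.1853] turn z -0.0 target [ 449.6 -370.     5. ] 129.6
```

View pics/c5.png

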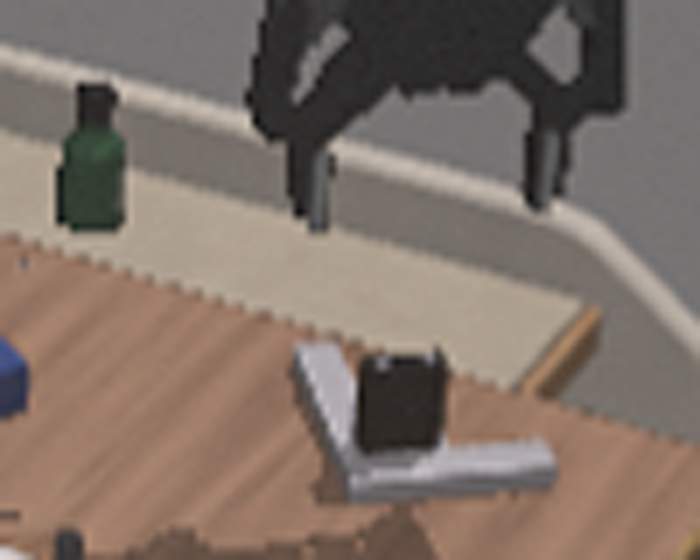

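The open gripper is over the grip: jaws at crop columns 310 and 545, bar centred at 402, row 400. I'll check the offset numerically.

```bash
python3 - <<'E'
from h import *
from station import arm,eyes
s=eyes.snapshot("side"); q=arm.sense(); p=q["tcp_pos"]
sx=np.array([np.cos(np.radians(129.6)),np.sin(np.radians(129.6)),0]); sy=np.array([-sx[1],sx[0],0]); O=np.array([449.6,-370,0])
f=lambda P:((proj(s,P)-[350,85]+.5)*7-.5).round(0).tolist()
print("bar top corners",f([O+a*8*sx+b*18*sy+[0,0,54] for a in(1,-1) for b in(1,-1)]))
print("bar bot",f([O+a*8*sx+b*18*sy+[0,0,12] for a in(1,-1) for b in(1,-1)]))
print("heel,ends",f([O+26*sx-26*sy+[0,0,12],O-84*sx-26*sy+[0,0,12],O+26*sx+64*sy+[0,0,12]]))
for z in(112,122,132): print("tips",z,f([[*(p+b*43*sy+a*11*sx)[:2],z] for b in(1,-1) for a in (1,-1)]))
E
```

```text
bar top corners [[459.0, 367.0], [375.0, 374.0], [450.0, 346.0], [366.0, 353.0]]
bar bot [[450.0, 450.0], [367.0, 457.0], [440.0, 430.0], [358.0, 436.0]]
heel,ends [[359.0, 483.0], [301.0, 344.0], [567.0, 465.0]]
tips 112 [[537.0, 246.0], [523.0, 219.0], [331.0, 263.0], [318.0, 235.0]]
tips 122 [[540.0, 224.0], [525.0, 197.0], [332.0, 241.0], [320.0, 214.0]]
tips 132 [[543.0, 203.0], [528.0, 176.0], [334.0, 219.0], [322.0, 192.0]]
```

>>> {"name": "drive_tool", "arguments": {
  "rows": [
    [[1,-0.001,0.007,0.08,0,0,0],[1,-0.001,0.007,0.14,0,0,0],[1,-0.001,0.007,0.17,0,0,0],[1,-0.001,0.007,0.185,0,0,0],[1,-0.001,0.007,0.185,0,0,0]]
  ]
}}

```text
time_s: 8.2
tcp_pos: [451.4, -368.5, 5.5]
ee_rot: [-180.0, -0.0, 129.6]
wrist_force: [0.4, 0.5, 0.8]
width: 85.1
grasp_force: 0.0
```

>>> {"name": "drive_tool", "arguments": {
  "rows": [
    [[-0.3,0,0,0,0,0,0],[-0.6,0,0,0,0,0,0],[-0.6,0,0,0,0,0,0],[-0.6,0,0,0,0,0,0],[-0.6,0,0,0,0,0,0],[-0.6,0,0,0,0,0,0]]
  ],
  "newtons": 100
}}

```text
time_s: 8.8
tcp_pos: [451.6, -369.4, 6.9]
ee_rot: [-180.0, 0.1, 129.5]
wrist_force: [-1.2, -0.5, 6.2]
width: 34.7
grasp_force: 100.4
```

>>> {"name": "drive_tool", "arguments": {
  "rows": [
    [[-1,0,0,-0.04,0,0,0],[-1,0,0,-0.08,0,0,0],[-1,0,0,-0.12,0,0,0],[-1,0,0,-0.16,0,0,0],[-1,0,0,-0.2,0,0,0],[-1,0,0,-0.2,0,0,0]]
  ]
}}

```text
time_s: 9.4
tcp_pos: [452.7, -369.4, 107.9]
ee_rot: [179.9, 0.2, 129.6]
wrist_force: [0.5, -0.4, -4.4]
width: 34.7
grasp_force: 100.3
```

```bash
python3 - <<'E'
from h import *
from station import arm,eyes
q=arm.sense(); p=q["tcp_pos"]; print(q["qpos"].round(1),p.round(1),q["ee_rot"].round(1),q["width"],q["grasp_force"],q["wrist_force"])
mv(p,129.6,[490,-290,107],65)
s=eyes.snapshot("side"); cv2.imwrite("pics/c6.png",s["frame"])
E
```

```text
[ 54.4  48.6 -35.  101.9  39.7  42.3  37.6] [ 452.7 -369.4  107.9] [179.9   0.2 129.6] 34.66466800694599 100.30449271202087 [ 0.52577879 -0.40881804 -4.3941215 ]
[0.0749 0.1586 0.0017] turn z 0.3589 target [ 490 -290  107] 65
```

>>> {"name": "drive_tool", "arguments": {
  "rows": [
    [[-1,0.075,0.159,0,0,0,0.359],[-1,0.075,0.159,0,0,0,0.359],[-1,0.075,0.159,0,0,0,0.359],[-1,0.075,0.159,0,0,0,0.359],[-1,0.075,0.159,0,0,0,0.359],[-1,0.075,0.159,0,0,0,0.359],[-1,0.075,0.159,0,0,0,0.359],[-1,0.075,0.159,0,0,0,0.359]]
  ]
}}

```text
time_s: 10.25
tcp_pos: [487.7, -288.7, 104.2]
ee_rot: [-179.8, 0.0, 64.7]
wrist_force: [0.4, 0.6, -3.5]
width: 34.6
grasp_force: 101.1
```

```bash
python3 - <<'E'
from h import *
from station import arm,eyes
q=arm.sense(); p=q["tcp_pos"]; print(q["qpos"].round(1),p.round(1),q["ee_rot"].round(1))
mv(p,q["ee_rot"][2],[500,-280,107],-4)
E
```

```text
[ 35.5  45.  -16.3 105.2  21.5  33.  -19.8] [ 487.7 -288.7  104.2] [-179.8    0.    64.7]
[ 0.0263  0.0148 -0.0056] turn z 0.3816 target [ 500 -280  107] -4
```

>>> {"name": "drive_tool", "arguments": {
  "rows": [
    [[-1,0.026,0.015,-0.006,0,0,0.382],[-1,0.026,0.015,-0.006,0,0,0.382],[-1,0.026,0.015,-0.006,0,0,0.382],[-1,0.026,0.015,-0.006,0,0,0.382],[-1,0.026,0.015,-0.006,0,0,0.382],[-1,0.026,0.015,-0.006,0,0,0.382],[-1,0.026,0.015,-0.006,0,0,0.382],[-1,0.026,0.015,-0.006,0,0,0.382]]
  ]
}}

```text
time_s: 11.05
tcp_pos: [500.0, -280.1, 107.2]
ee_rot: [-180.0, 0.2, -4.1]
wrist_force: [-0.2, 0.3, -4.3]
width: 34.5
grasp_force: 101.1
```

```bash
python3 - <<'E'
from h import *
from station import arm,eyes
for _ in range(1): t=eyes.snapshot("top"); s=eyes.snapshot("side")
q=arm.sense(); p=q["tcp_pos"]; print(q["qpos"].round(1),p.round(1),q["ee_rot"].round(1))
print("home",jig(29,-24)); mv(p,q["ee_rot"][2],[*jig(16,4),60],-4)
a=cv2.resize(t["frame"][150:260,330:460],None,fx=3,fy=3,interpolation=cv2.INTER_CUBIC); b=cv2.resize(s["frame"][60:170,330:460],None,fx=3,fy=3,interpolation=cv2.INTER_CUBIC)
cv2.imwrite("pics/c7.png",cv2.hconcat([a,b]))
# jig corners sanity, side view: square legs
m=outline(t,(395,170,460,250),107-7+12,110)
r=cv2.approxPolyDP(cv2.convexHull(m.astype(np.float32)),4,True)[:,0]; print(r.round(1))
E
```

```text
[ 23.4  44.5   2.  104.6  -2.6  31.1 -66.7] [ 500.2 -279.9  107.3] [180.    0.2  -3.8]
home [ 597.52799721 -163.49300228]
[ 0.1532 -0.3014  0.0946] turn z 0.0011 target [ 586.5 -134.6   60. ] -4
[[ 493.  -255.9]
 [ 481.4 -255.4]
 [ 457.7 -281.7]
 [ 486.3 -303.2]
 [ 492.4 -299.2]]
```

>>> {"name": "drive_tool", "arguments": {
  "rows": [
    [[-1,0.04,-0.07,0,0,0,0],[-1,0.08,-0.15,0,0,0,0],[-1,0.12,-0.225,0,0,0,0],[-1,0.157,-0.294,0.0,0,0,0],[-1,0.157,-0.294,0.05,0,0,0],[-1,0.157,-0.294,0.1,0,0,0],[-1,0.157,-0.294,0.14,0,0,0],[-1,0.157,-0.294,0.14,0,0,0]]
  ]
}}

```text
time_s: 11.95
tcp_pos: [586.0, -138.2, 35.2]
ee_rot: [-179.9, 0.4, -3.6]
wrist_force: [-1.6, 1.0, -4.1]
width: 34.5
grasp_force: 101.1
```

```bash
python3 - <<'E'
from h import *
from station import arm,eyes
t=eyes.snapshot("top"); s=eyes.snapshot("side")
q=arm.sense(); p=q["tcp_pos"]; print(q["qpos"].round(1),p.round(1),q["ee_rot"].round(1),q["wrist_force"])
a=cv2.resize(t["frame"][145:225,325:415],(400,356),interpolation=cv2.INTER_CUBIC); b=cv2.resize(s["frame"][105:187,310:400],(400,356),interpolation=cv2.INTER_CUBIC)
cv2.imwrite("pics/c8.png",cv2.hconcat([a,b]))
E
```

```text
[  7.   52.5   3.5 100.6  -6.   27.2 -79.3] [ 588.6 -139.1   38.2] [-1.8e+02  1.0e-01 -3.7e+00] [ 0.16030048 -0.61293659 -3.08862865]
```

View pics/c8.png

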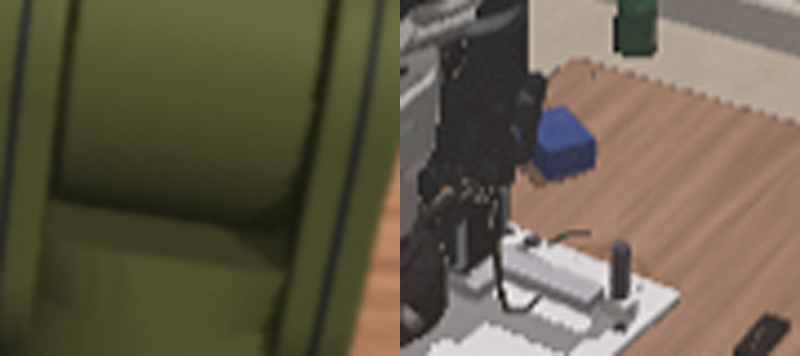

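The side view shows the square hanging over the plate. Its long leg is parallel to and just inside the fence, and the pin at crop (620,265) is still at the inner position. Now I'll lower it.

>>> {"name": "drive_tool", "arguments": {
  "rows": [
    [[-1,0,0,0.02,0,0,0],[-1,0,0,0.036,0,0,0],[-1,0,0,0.044,0,0,0],[-1,0,0,0.044,0,0,0],[-1,0,0,0.044,0,0,0]]
  ]
}}

```text
time_s: 12.55
tcp_pos: [589.3, -139.1, 16.8]
ee_rot: [180.0, -0.0, -3.8]
wrist_force: [0.3, 0.7, -3.3]
width: 34.4
grasp_force: 101.2
```

>>> {"name": "drive_tool", "arguments": {
  "rows": [
    [[-1,0,0,0.003,0,0,0],[-1,0,0,0.005,0,0,0],[-1,0,0,0.005,0,0,0],[-1,0,0,0.005,0,0,0]]
  ]
}}

```text
time_s: 12.95
tcp_pos: [589.5, -139.2, 14.9]
ee_rot: [180.0, -0.1, -3.8]
wrist_force: [-0.2, -1.2, 4.1]
width: 34.6
grasp_force: 102.1
```

>>> {"name": "drive_tool", "arguments": {
  "rows": [
    [[-1,0.006,0,0,0,0,0],[-1,0.012,0,0,0,0,0],[-1,0.016,0,0,0,0,0],[-1,0.016,0,0,0,0,0]]
  ]
}}

```text
time_s: 13.35
tcp_pos: [589.7, -139.2, 15.2]
ee_rot: [-179.9, 0.8, -3.8]
wrist_force: [-14.6, 2.4, 20.4]
width: 34.8
grasp_force: 104.5
```

>>> {"name": "drive_tool", "arguments": {
  "rows": [
    [[-1,0,0.008,0,0,0,0],[-1,0,0.016,0,0,0,0],[-1,0,0.024,0,0,0,0],[-1,0,0.032,0,0,0,0],[-1,0,0.038,0,0,0,0],[-1,0,0.038,0,0,0,0]]
  ]
}}

```text
time_s: 13.95
tcp_pos: [596.7, -154.6, 15.0]
ee_rot: [-179.7, -0.0, -3.7]
wrist_force: [-0.9, 6.5, 7.0]
width: 34.9
grasp_force: 102.5
```

>>> {"name": "drive_tool", "arguments": {
  "rows": [
    [[-1,0,0,-0.002,0,0,0],[-1,0,0.006,-0.002,0,0,0],[-1,0,0.012,-0.002,0,0,0],[-1,0,0.018,-0.002,0,0,0],[-1,0,0.018,-0.002,0,0,0],[-1,0,0.018,-0.002,0,0,0]]
  ]
}}

```text
time_s: 14.55
tcp_pos: [595.0, -164.3, 15.0]
ee_rot: [-179.8, 0.1, -3.7]
wrist_force: [-1.4, 9.1, 1.4]
width: 34.9
grasp_force: 102.1
```

>>> {"name": "drive_tool", "arguments": {
  "rows": [
    [[-1,0.004,0,0,0,0,0],[-1,0.008,0,0,0,0,0],[-1,0.01,0,0,0,0,0],[-1,0.01,0,0,0,0,0],[-1,0.01,0,0,0,0,0]]
  ]
}}

```text
time_s: 15.05
tcp_pos: [595.2, -164.2, 15.2]
ee_rot: [-179.7, 0.6, -3.7]
wrist_force: [-10.1, 10.2, 11.9]
width: 34.8
grasp_force: 103.5
```

>>> {"name": "drive_tool", "arguments": {
  "rows": [
    [[-1,0,-0.01,-0.002,0,0,0],[-1,0,-0.02,-0.002,0,0,0],[-1,0,-0.02,-0.002,0,0,0],[-1,0,-0.02,-0.002,0,0,0]]
  ]
}}

```text
time_s: 15.45
tcp_pos: [596.8, -160.9, 15.3]
ee_rot: [179.8, 0.4, -3.8]
wrist_force: [-6.0, -1.1, -0.9]
width: 34.6
grasp_force: 101.8
```

>>> {"name": "drive_tool", "arguments": {
  "rows": [
    [[-1,0.006,0,0,0,0,0],[-1,0.006,0,0,0,0,0],[-1,0.006,0,0,0,0,0]]
  ]
}}

```text
time_s: 15.75
tcp_pos: [596.9, -160.9, 15.3]
ee_rot: [179.8, 0.7, -3.8]
wrist_force: [-10.5, -0.3, 4.7]
width: 34.7
grasp_force: 102.5
```

>>> {"name": "drive_tool", "arguments": {
  "rows": [
    [[-1,0,0,-0.003,0,0,0],[-1,0,0,-0.003,0,0,0],[-1,0,0,-0.003,0,0,0]]
  ]
}}

```text
time_s: 16.05
tcp_pos: [597.0, -160.8, 15.9]
ee_rot: [179.8, 0.7, -3.8]
wrist_force: [-8.9, -0.8, -1.9]
width: 34.6
grasp_force: 101.6
```

>>> {"name": "drive_tool", "arguments": {
  "rows": [
    [[-1,0,0.006,0,0,0,0],[-1,0,0.012,0,0,0,0],[-1,0,0.016,0,0,0,0],[-1,0,0.016,0,0,0,0]]
  ]
}}

```text
time_s: 16.45
tcp_pos: [596.7, -164.3, 15.5]
ee_rot: [-179.8, 0.8, -3.7]
wrist_force: [-7.6, 5.3, -3.1]
width: 34.6
grasp_force: 101.6
```

>>> {"name": "drive_tool", "arguments": {
  "rows": [
    [[-1,0,0.003,0.001,0,0,0],[-1,0,0.005,0.001,0,0,0],[-1,0,0.005,0.001,0,0,0],[-1,0,0.005,0.001,0,0,0]]
  ]
}}

```text
time_s: 16.85
tcp_pos: [596.8, -164.4, 15.4]
ee_rot: [-179.7, 0.8, -3.7]
wrist_force: [-8.7, 10.1, 2.5]
width: 34.7
grasp_force: 102.2
```

```bash
python3 - <<'E'
from h import *
from station import arm,eyes
s=eyes.snapshot("side"); q=arm.sense(); p=q["tcp_pos"]
d=p[:2]-J; M=R.from_euler("z",JY,degrees=True).as_matrix()[:2,:2]; print("jig xy",(M.T@d).round(1),p.round(1),q["ee_rot"],q["wrist_force"].round(1),q["moment"].round(2))
i=cv2.resize(s["frame"][150:180,350:378],None,fx=8,fy=8,interpolation=cv2.INTER_CUBIC)
g=cv2.cvtColor(i,cv2.COLOR_BGR2GRAY); m=(g<90).astype(np.uint8)
n,l,st,c=cv2.connectedComponentsWithStats(m)
for k in range(1,n):
    if st[k,4]>150: print(st[k,:2]/8+[350,150],st[k,2:4]/8,c[k]/8+[350,150])
for a in (.05,0,-.05,-.1,-.2): print(a,proj(s,[pin(a,63),pin(a,43),pin(a,23)]).round(1).tolist())
E
```

```text
jig xy [ 28.3 -24.9] [ 596.8 -164.3   15.4] [-179.67527193    0.80769149   -3.65758024] [-9.1 10.   1.8] [2.03 1.99 0.13]
[361.   158.75] [ 4.75 13.  ] [363.2251941  164.92674689]
0.05 [[364.8, 158.3], [364.6, 164.2], [364.3, 170.0]]
0 [[364.0, 159.0], [363.8, 164.9], [363.6, 170.7]]
-0.05 [[363.2, 159.7], [363.0, 165.6], [362.8, 171.4]]
-0.1 [[362.3, 160.3], [362.1, 166.3], [361.9, 172.1]]
-0.2 [[360.3, 161.6], [360.1, 167.5], [359.9, 173.3]]
```

>>> {"name": "drive_tool", "arguments": {
  "rows": [
    [[-1,0,0,0,0,0,0],[-1,0,0,0,0,0,0],[-1,0,0,0,0,0,0],[-1,0,0,0,0,0,0]]
  ]
}}

```text
time_s: 17.3
tcp_pos: [596.7, -164.4, 15.4]
ee_rot: [-179.7, 0.8, -3.7]
wrist_force: [-8.5, 9.4, 1.2]
width: 34.3
grasp_force: 102.2
```

```bash
python3 -c "
from station import ticket
print(ticket.close_job())"
```

```text
the job is handed in; nothing more can be done
None
```

I handed the job in at about 17 s, with no verdict shown: the fence went to its inner stop, and the square is still gripped (at about 100 N, across the bar's 36 mm rather than its 16 mm) and pressed on rail and stop at about 9 N each, with the fence measured within about 0.03 rad of square.

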